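Make up two microscopy kits from the stock

TASK

Make up the two microscopy kits for the next class from the stock on the left of the counter. The plant-cell kit in the tray with the green insert gets the small amber dropper bottle of iodine in the bottle well, the box of cover slips flat in its bay and the forceps lying centred in the two tool rests; the smear kit in the tray with the blue insert gets the pale blue dropper bottle with the red teat in the well and the marker centred in the tool rests, but no cover slips, since dried smears are viewed uncovered. Keep the bottles from tipping over, and leave the pink stain, the flask and the beaker where they stand.

Things in the scene. Friction and masses are not known exactly. Their poses are not given: they have to be found in the camera images.
- green_tray: Fixed steel tray 136 (x) x 206 (y) x 18 mm with green insert (plant-cell kit). Origin: centre of its underside, z up. Both inserts are the same moulding; mm in the tray's frame: bottle well 46 across, centre x 34 y 62, floor z 4, collar rim z 26, 54 across; cover-slip bay 46 (x) by 120 (y), centre x 34 y -30, floor z 12, rim z 18, finger room at both y ends of the box; tool rests: see blue tray.
- blue_tray: Fixed steel tray with blue insert (smear kit; its bay stays empty), same size, frame, well and bay as the green tray. Tool rests of both, mm in the tray's frame: two U-shaped rests 10 thick at y -42 and y +42, centre line x -38, floor z 26, 28 wide between horns up to z 40; a tool lies in both, along the tray's y; between the rests the deck lies at z 18, free for the fingers.
- amber_bottle: Dropper bottle, amber-brown (iodine) with black collar and black teat. Body round, 36 mm across, up to 64 mm high (grip it there, about 40 mm up), neck and teat above to 97 mm; stands upright, 60 g. Origin: centre of its underside, z up.
- red_teat_bottle: Dropper bottle, pale blue (methylene blue) with black collar and red teat. Body round, 36 mm across, up to 64 mm high (grip it there, about 40 mm up), neck and teat above to 97 mm; stands upright, 60 g. Origin: centre of its underside, z up.
- pink_bottle: Dropper bottle, pink with white collar and black teat; belongs to neither kit and stays in the stock. Body round, 36 mm across, up to 64 mm high (grip it there, about 40 mm up), neck and teat above to 97 mm; stands upright, 60 g. Origin: centre of its underside, z up.
- cover_slip_box: Small square white box of cover slips, 32 x 32 x 19 mm, 30 g, lying flat. Firm only up to 11 mm: grip it low, fingertips about 2 mm above what it lies on, across facing sides (along its x or y). Origin: centre of its underside, z up.
- steel_forceps: Steel forceps lying flat, 16 mm wide (x), 125 mm long (y), 7 mm thick (z), 22 g; pinch across the width at the middle, fingertips about 2 mm above what it lies on. Origin: centre of its underside; either end may point either way.
- blue_marker: Blue marker pen lying down, 12 mm thick, 135 mm long along its y axis, 12 g; grip across the barrel at the middle. Origin: at mid-length on its underside as it lies at the start (6 mm from its axis; it turns with the pen if the pen rolls).
- flask: Bystander: corked conical glass flask, 60 mm across, 108 mm high, near the back of the counter. Origin: centre of its underside.
- beaker: Bystander: small glass beaker with pale green contents, 55 mm across, 68 mm high, near the back of the counter. Origin: centre of its underside.

How it is judged:
By the outcome, as a careful person would: the job done as asked, in the order asked, and still so for the second after the job is handed in, with the robot touching nothing.
It also fails if it takes over 125 s, if anything falls off the work surface, if the arm or the gripper's body presses on something with over 40 N, if the wrist force passes 120 N, or if a joint passes its speed limit or range.

ROBOT

A 6-joint arm with a two-finger parallel gripper is mounted at the origin on a cart in front of the work surface, level with it; the furniture and walls round the work are solid. World frame = base frame: x ahead of the robot, y to its left, z up, the work surface at z = 0. Lengths are in m, angles in rad, forces in N, time in s.
With the tool pointing down it reaches from about 0.375 to 0.9 m from the base axis. Payload 3.1 kg.
Tool frame: the origin (TCP) lies between the finger pads; the fingertips stand manip.finger_overhang ahead of it and the grasp point (between the pads) lies 5 mm behind it (manip.finger_overhang is the distance from the TCP to the fingertips, in m); z points along the fingers, y is the line along which they close (so a half turn about z gives the same grasp; the last joint's range is limited). The gripper opens to 85 mm and grips with 20 to 120 N. Pads are 22 mm wide; open, the fingers measure 114 mm over their backs; the gripper's body (76 mm by 85 mm) begins 54 mm behind the grasp point. The pads swing forward as they close: fully open they stand 13 mm farther back than shut.
Start: joints at [1.169, 0.527, 1.433, -0, 1.181, -0.178], TCP at [0.139, 0.609, 0.245] pointing down, gripper open.
Joint ranges: [-3.08, 3.08], [-0.75, 2.2], [0.22, 2.44], [-1.43, 4.57], [0, 2.65], [-2.85, 2.85]. Speed limits (rad/s): [2.79, 2.79, 3.14, 3.14, 3.14, 3.14].

INTERFACE

Orientations are given as a unit quaternion [x, y, z, w].
In Python, from station import manip gives the robot as it stands.
- The arm moves only by the tool drive_tool, never from a script. Its argument "plan" is a list of rows, each a list of 7 numbers: the shift along the tool's x, y, z in m, then the turn, a rotation vector about the tool's x, y, z in degrees, then the opening, from -1 (shut) to 1 (fully open). In form: [[x, y, z, wx, wy, wz, gripper], ...]. A call has 1 to 10 rows; each row shifts and turns the commanded pose from where the row before left it, along the tool's axes as they then stand; what a row does not reach is not made up. A row lasts 1/10 s, in which the tool goes at most 50 mm and 8.59 degrees, less where a joint would pass 70% of its speed; a pose out of reach is approached as far as the arm can. A call is refused whole if a number of a shift passes 0.05 or a number of a turn 8.59, either way. A call with a gripper value outside its range is refused whole. The fingers move at their own pace and stop on an object; "newtons" is the grip in N (left out, the last holds). Time passes only in rows, so rows that do not move let the fingers close. It gives the time, the measured TCP pose, the force, the opening and the grip force at its end, in the units of the state.
- manip.sense(): the state, without advancing time (a new reading comes with each control period).
- manip.snapshot(name): name is "scene" or "top" or "wrist"; returns a dict with "image" (384x512x3 uint8, red, green, blue), "z_map" (384x512 float32, m along the optical axis (not along the pixel's ray), 0 where there is no reading), "fov_y" (degrees; the focal length in pixels is half the picture's height over the tangent of half this angle, whatever the lens; pixels are square), "cx", "cy" (the principal point, pixels), "k1" (the pictures are not rectified: a ray, as slopes to the right and down, at radius r is drawn at 1 + k1 r^2 times it, then the intrinsics apply), "extrinsics" (4x4, takes a point from camera to world coordinates); the wrist camera has in their place "mount" (4x4, takes a point from camera to tool coordinates, whose origin is the TCP and whose axes are the flange's). Camera axes: x right, y up, looking along -z (the intrinsics and any distortion apply to the point x, -y, -z); pixel columns grow to the right and rows downward; lengths in m; the calibration is good to about 2 mm. A picture is of the moment at which its call begins: read the wrist's pose just before it.
- manip.sign_off(): hands the job in; it is judged then, once.
The state is a dict: "t": time; "q": joint angles; "qd": joint speeds; "tau": joint torques, N m; "tcp_pos": TCP position; "tool_rot": TCP orientation; "force": force on the tool from outside, world axes, zero at the start; "ft_torque": the same for the moment, N m; "finger_gap": opening from 0.0 (shut) to 1.0 (fully open); "gripper_force": force on a finger pad.
Only numpy, scipy, OpenCV 4.12 (cv2) and the standard library are available. Lean on these libraries where they do the work, as an engineer would, in place of code of your own. Each camera call takes 0.05 s, during which the arm holds its last target. There are 200 camera calls.

## Working session

There is one attempt and no reset: what is moved stays moved. The work goes in short steps, Python scripts to look and compute and a tool call to move; the robot and the scene stay as the last step left them, time stands still between calls to the robot, and variables do not carry over. Pictures are saved under pics/ and viewed, at most 14 in all, crops included, and the job is handed in when it is done.

Besides the shell and the picture viewer there is one more tool, called after "Request:" as a command line: name --pt "numbers of a row" for each row, then --argument value for the rest. drive_tool: Moves the arm, as the interface text tells. Its arguments: {"type":"object","properties":{"plan":{"type":"array"},"newtons":{"type":"number"}},"required":["plan"]}

```bash
ls; mkdir -p pics
cat > h.py <<'E'
import numpy as np, cv2
from station import manip
def snap(n):
    s=manip.sense(); d=manip.snapshot(n); d['s']=s; return d
def save(d,f): cv2.imwrite('pics/'+f, cv2.cvtColor(d['image'],cv2.COLOR_RGB2BGR))
def ext(d):
    if 'extrinsics' in d: return np.array(d['extrinsics'])
    from scipy.spatial.transform import Rotation as R
    T=np.eye(4); T[:3,:3]=R.from_quat(d['s']['tool_rot']).as_matrix(); T[:3,3]=d['s']['tcp_pos']
    return T@np.array(d['mount'])
def slopes(d,uv):
    h=d['image'].shape[0]; f=h/2/np.tan(np.radians(d['fov_y'])/2)
    K=np.array([[f,0,d['cx']],[0,f,d['cy']],[0,0,1.]])
    return cv2.undistortPoints(np.array(uv,float).reshape(-1,1,2),K,np.array([d['k1'],0,0,0.])).reshape(-1,2)
def onplane(d,uv,z):
    s=slopes(d,uv); T=ext(d); r=np.c_[s[:,0],-s[:,1],-np.ones(len(s))]@T[:3,:3].T
    return T[:3,3]+r*((z-T[2,3])/r[:,2])[:,None]
def bydepth(d,uv):
    s=slopes(d,uv); T=ext(d); uv=np.array(uv).reshape(-1,2).astype(int); Z=d['z_map'][uv[:,1],uv[:,0]]
    return (np.c_[s[:,0],-s[:,1],-np.ones(len(s))]*Z[:,None])@T[:3,:3].T+T[:3,3]
E
python3 - <<'E'
from h import *
for n in ['scene','top']:
    d=snap(n); save(d,n+'0.png'); print(n,d['fov_y'],d['k1'],ext(d).round(3).tolist())
print(manip.finger_overhang, manip.sense())
E
```

```text
pics
scene 42.698722618007444 -0.21524481553651162 [[-0.542, 0.476, -0.693, -0.288], [-0.84, -0.285, 0.461, 0.591], [0.022, 0.832, 0.555, 0.724], [0.0, 0.0, 0.0, 1.0]]
top 46.23100431820344 -0.05053610838687773 [[-0.0, 0.997, -0.083, 0.479], [-1.0, -0.0, -0.001, 0.05], [-0.001, 0.083, 0.997, 1.249], [0.0, 0.0, 0.0, 1.0]]
0.014 {'t': 0.1, 'q': array([ 1.16852268e+00,  5.28360384e-01,  1.43375549e+00,  5.38158652e-06,
        1.18143808e+00, -1.78506729e-01]), 'qd': array([-0.0007391 , -0.00075996, -0.00277669,  0.00169878, -0.00244657,
       -0.00083122]), 'tau': array([-1.87444975e-04, -4.43307710e+01, -1.78585678e+01, -2.75452039e-04,
        3.86266431e-03,  1.95351379e-05]), 'tcp_pos': array([0.13841913, 0.60884796, 0.24444528]), 'tool_rot': array([ 1.11651145e-01,  9.93746980e-01, -9.38881250e-04, -2.83170309e-04]), 'force': array([-0.55097075,  0.20347118, -0.64119423]), 'ft_torque': array([-0.0079969 ,  0.03128914,  0.00777411]), 'gripper_force': 0.0, 'finger_gap': 1.0011348322421647}
```

View pics/top0.png

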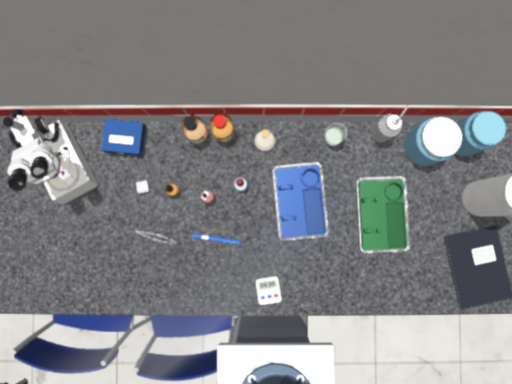

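View pics/scene0.png

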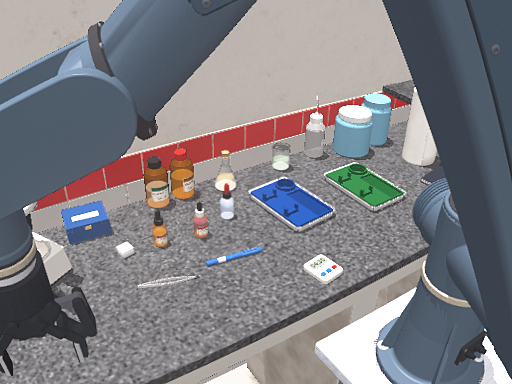

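The top view shows the stock at left: cover-slip box (142,187), amber (172,189), pink (207,196), red-teat (240,184), forceps (155,237), marker (216,239). The blue tray is at (300,200) and the green one at (383,214), both with wells at upper right. So each tray's y is roughly world +x, and its x is roughly world −y.

```bash
cat > m.py <<'E'
from h import *
d=snap('top'); I=d['image']; hsv=cv2.cvtColor(I,cv2.COLOR_RGB2HSV)
def comp(m,roi):
    x0,y0,x1,y1=roi; M=np.zeros(m.shape,np.uint8); M[y0:y1,x0:x1]=m[y0:y1,x0:x1]*255
    n,l,s,c=cv2.connectedComponentsWithStats(M); k=1+np.argmax(s[1:,4]); return (l==k).astype(np.uint8)
def rect(M,z):
    c=max(cv2.findContours(M,0,1)[0],key=cv2.contourArea)
    uv=c.reshape(-1,2).astype(float); P=onplane(d,uv,z)[:,:2]
    return cv2.minAreaRect((P*1000).astype(np.float32))
H,S,V=hsv[...,0],hsv[...,1],hsv[...,2]
print('blue',rect(comp((H>100)&(H<125)&(S>120),(265,150,335,250)),.018))
print('green',rect(comp((H>50)&(H<85)&(S>120),(345,165,420,262)),.018))
print('marker',rect(comp((H>95)&(H<125)&(S>130),(185,225,250,255)),.008))
print('box',rect(comp((V>170)&(S<60),(130,175,154,198)),.019))
for n,p in dict(amber=(172,189),pink=(207,196),red=(240,184),forceps=(155,237)).items(): print(n,onplane(d,[p],0.0).round(4),bydepth(d,[p]).round(4))
for n,r in dict(stock=(120,165,260,255),trays=(262,150,422,262)).items():
    x0,y0,x1,y1=r; cv2.imwrite(f'pics/{n}.png',cv2.resize(cv2.cvtColor(I[y0:y1,x0:x1],cv2.COLOR_RGB2BGR),None,fx=5,fy=5,interpolation=cv2.INTER_CUBIC))
E
python3 m.py
```

```text
blue ((543.7120361328125, -67.71800994873047), (185.65476989746094, 118.33131408691406), 5.469193458557129)
green ((450.0021667480469, -301.72039794921875), (16.51649284362793, 65.36585998535156), 89.76009368896484)
marker ((437.23968505859375, 140.98744201660156), (83.56524658203125, 10.42706298828125), 81.95698547363281)
box ((583.8138427734375, 368.2966003417969), (32.38900375366211, 32.43093490600586), 9.426993370056152)
amber [[0.5778 0.2879 0.    ]] [[0.5727 0.2755 0.0647]]
pink [[0.5582 0.1898 0.    ]] [[0.5536 0.1815 0.0739]]
red [[0.5917 0.098  0.    ]] [[0.5836 0.0945 0.0899]]
forceps [[0.4444 0.3333 0.    ]] [[0.4444 0.333  0.0012]]
```

View pics/stock.png

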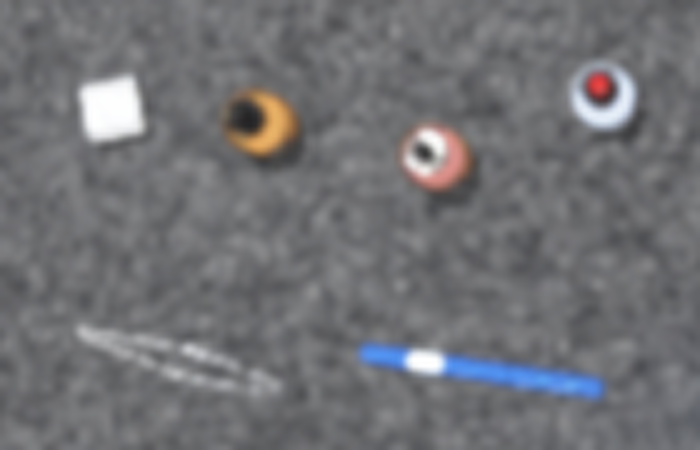

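```bash
cat >> h.py <<'E'
def delta(p,yaw=None,s=None):
    """p world target TCP; yaw=deg world direction of tool y (mod 180). prints shift in tool axes at present yaw, then after turn"""
    from scipy.spatial.transform import Rotation as R
    s=s or manip.sense(); r=R.from_quat(s['tool_rot']).as_matrix()
    y0=np.degrees(np.arctan2(r[1,1],r[0,1])); dp=np.array(p)-s['tcp_pos']
    a=r.T@dp
    print('t %.1f q6 %.2f yaw %.1f tilt %.2f tcp %s'%(s['t'],s['q'][5],y0,np.degrees(np.arccos(-r[2,2])),s['tcp_pos'].round(4)),'shift mm',(a*1000).round(1), end=' ')
    if yaw is not None:
        w=-((yaw-y0+90)%180-90)   # tool z is down
        r2=r@R.from_rotvec([0,0,np.radians(w)]).as_matrix()
        print('turn',round(w,2),'or',round(w-np.sign(w)*180,2),'then shift',(r2.T@dp*1000).round(1),end='')
    print()
E
python3 - <<'E'
from h import *
d=snap('wrist'); print(np.array(d['mount']).round(3).tolist(),d['fov_y'],d['k1'])
delta([.50,.22,.30],90)
E
```

```text
[[0.001, 0.956, 0.294, 0.075], [1.0, -0.0, -0.002, -0.0], [-0.002, 0.294, -0.956, -0.129], [0.0, 0.0, 0.0, 1.0]] 58.44028520736503 -0.019878279065382906
t 0.2 q6 -0.18 yaw 77.2 tilt 0.08 tcp [0.1385 0.609  0.2447] shift mm [-438.8 -299.2  -55. ] turn -12.82 or 167.18 then shift [-361.5 -389.1  -55. ]
```

View pics/trays.png

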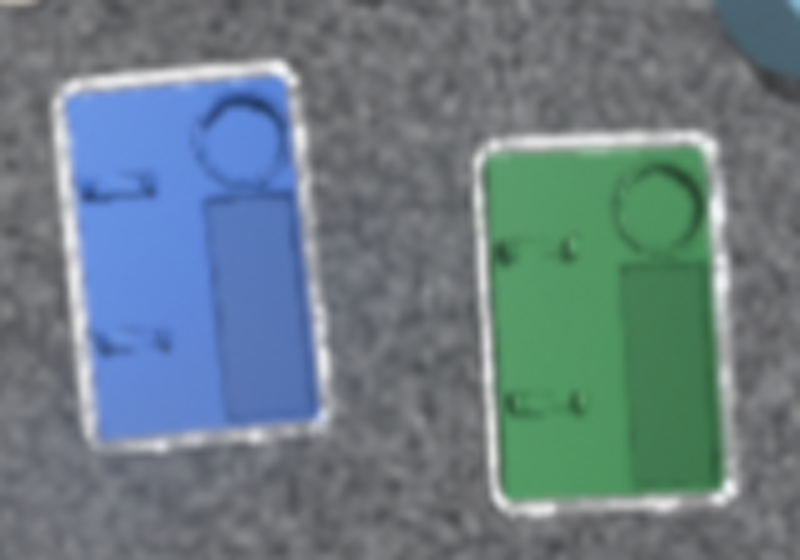

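Request:
drive_tool --pt "0 0 0 0 0 -6.4 1" --pt "0 0 0 0 0 -6.4 1" --pt "-0.03 -0.0325 -0.0046 0 0 0 1" --pt "-0.03 -0.0325 -0.0046 0 0 0 1" --pt "-0.03 -0.0325 -0.0046 0 0 0 1" --pt "-0.03 -0.0325 -0.0046 0 0 0 1" --pt "-0.03 -0.0325 -0.0046 0 0 0 1" --pt "-0.03 -0.0325 -0.0046 0 0 0 1" --pt "-0.03 -0.0325 -0.0046 0 0 0 1" --pt "-0.03 -0.0325 -0.0046 0 0 0 1"

```text
t: 1.2
tcp_pos: [0.3794, 0.3478, 0.2823]
tool_rot: [0.0, 1.0, 0.0, 0.0]
force: [-0.1, 0.0, -0.2]
finger_gap: 1.002
gripper_force: 0.0
```

Request:
drive_tool --pt "-0.03 -0.0325 -0.0046 0 0 0 1" --pt "-0.03 -0.0325 -0.0046 0 0 0 1" --pt "-0.03 -0.0325 -0.0046 0 0 0 1" --pt "-0.03 -0.0325 -0.0046 0 0 0 1" --pt "0 0 0 0 0 0 1" --pt "0 0 0 0 0 0 1"

```text
t: 1.8
tcp_pos: [0.4988, 0.2184, 0.3002]
tool_rot: [0.001, 1.0, 0.0, -0.0]
force: [-0.4, -0.2, 0.5]
finger_gap: 1.005
gripper_force: 0.0
```

Run:
```python
from h import *
d=snap('wrist'); save(d,'w1.png'); np.savez('w1.npz',**{k:d[k] for k in d if k!='s'}); delta([.5,.22,.3],90)
import pickle; pickle.dump(d,open('w1.pkl','wb'))
```

```text
t 1.9 q6 -1.36 yaw 89.9 tilt 0.10 tcp [0.4978 0.2192 0.3001] shift mm [-2.2  0.8  0.1] turn -0.07 or 179.93 then shift [-2.2  0.8  0.1]
```

View pics/w1.png

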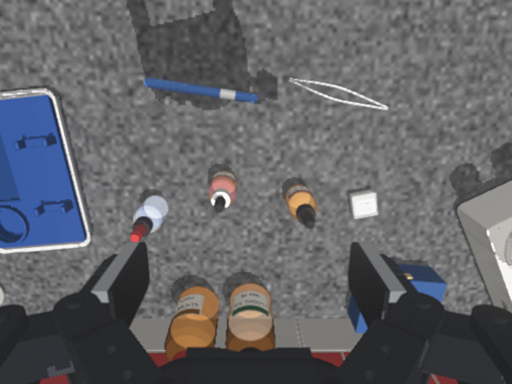

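The wrist view shows: marker (200,90), forceps (338,94), box (364,205), amber (301,203), pink (222,188), red-teat (152,212).

```bash
cat > m2.py <<'E'
from h import *; import pickle,sys
from scipy.optimize import least_squares
def cloud(d):
    v,u=np.mgrid[0:384,0:512]; uv=np.c_[u.ravel(),v.ravel()]; P=bydepth(d,uv); P[d['z_map'].ravel()<=0]=np.nan; return P.reshape(384,512,3)
def bottle(P,c):
    m=(np.hypot(P[...,0]-c[0],P[...,1]-c[1])<.035)&(P[...,2]>.012)&(P[...,2]<.058)
    q=P[m][:,:2]; r=least_squares(lambda c:np.hypot(q[:,0]-c[0],q[:,1]-c[1])-.018,c,loss='soft_l1',f_scale=.002)
    t=P[np.hypot(P[...,0]-c[0],P[...,1]-c[1])<.03]
    return r.x.round(4),len(q),'rms',round(float(np.sqrt(np.mean(r.fun**2))),4),'teat',t[t[:,2]>.088].mean(0).round(4)
def rect(d,M,z):
    n,l,s,_=cv2.connectedComponentsWithStats(M.astype(np.uint8)); M=(l==1+np.argmax(s[1:,4])).astype(np.uint8)
    c=max(cv2.findContours(M,0,1)[0],key=cv2.contourArea).reshape(-1,2).astype(float)
    (c,s,a)=cv2.minAreaRect((onplane(d,c,z)[:,:2]*1000).astype(np.float32)); return np.round(c,1),np.round(s,1),round(a,1)
def roi(m,x0,y0,x1,y1):
    M=np.zeros_like(m); M[y0:y1,x0:x1]=m[y0:y1,x0:x1]; return M
E
cat > a.py <<'E'
from m2 import *
d=pickle.load(open('w1.pkl','rb')); t=snap('top'); pickle.dump(t,open('t.pkl','wb'))
for n,D in (('w',d),('t',t)):
    P=cloud(D)
    for k,c in dict(amber=(.5727,.28),pink=(.555,.185),red=(.587,.096)).items(): print(n,k,*bottle(P,c))
h=cv2.cvtColor(d['image'],cv2.COLOR_RGB2HSV); H,S,V=[h[...,i].astype(int) for i in range(3)]
print('box w',rect(d,roi((V>150)&(S<60),345,185,385,225),.019))
mk=((H>95)&(H<125)&(S>110))|((V>170)&(S<60))
print('marker w',rect(d,roi(mk,140,70,262,108),.008))
print('forceps w',rect(d,roi((V>140)&(S<70),285,72,395,115),.006))
h=cv2.cvtColor(t['image'],cv2.COLOR_RGB2HSV); H,S,V=[h[...,i].astype(int) for i in range(3)]
mk=((H>95)&(H<125)&(S>110))|((V>170)&(S<60))
print('marker t',rect(t,roi(mk,185,225,250,255),.008))
steel=(V>165)&(S<60)
print('blue t',rect(t,roi(steel|((H>95)&(H<125)&(S>90)),265,155,333,250),.018))
print('green t',rect(t,roi(steel|((H>45)&(H<85)&(S>80)),350,170,416,258),.018))
E
python3 a.py
```

```text
w amber [0.5758 0.2851] 603 rms 0.0028 teat [0.5718 0.2837 0.0944]
w pink [0.5571 0.1872] 558 rms 0.0029 teat [0.5531 0.1884 0.0942]
w red [0.5904 0.0949] 681 rms 0.0028 teat [0.5872 0.0973 0.0938]
t amber [0.5727 0.28  ] 0 rms nan teat [nan nan nan]
t pink [0.5557 0.1902] 94 rms 0.0033 teat [0.5365 0.1825 0.5784]
t red [0.5907 0.0975] 87 rms 0.0035 teat [0.5887 0.0968 0.0945]
box w (array([581.3, 367.6]), array([34. , 32.3]), 11.5)
marker w (array([438.7, 162.8]), array([135.3,  10.8]), 81.7)
forceps w (array([445.1, 328. ]), array([125.9,  21.1]), 74.9)
marker t (array([437. , 139.9]), array([86.7, 11.4]), 81.7)
blue t (array([543.7, -67.3]), array([209.5, 139.8]), 5.2)
green t (array([ 507.6, -294.5]), array([209.9, 138.8]), 2.1)
  return _methods._mean(a, axis=axis, dtype=dtype,
  ret = ret.dtype.type(ret / rcount)
m2.py:9: RuntimeWarning: Mean of empty slice.
  return r.x.round(4),len(q),'rms',round(float(np.sqrt(np.mean(r.fun**2))),4),'teat',t[t[:,2]>.088].mean(0).round(4)
  ret = um.true_divide(
```

Both views agree within about 2–3 mm, and the sizes match the ones given. Turning to close along world x and going down on the amber bottle (0.576, 0.285).

Request:
drive_tool --pt "0 0 0 0 0 8.2 1" --pt "0 0 0 0 0 8.2 1" --pt "0 0 0 0 0 8.2 1" --pt "0 0 0 0 0 8.2 1" --pt "0 0 0 0 0 8.2 1" --pt "0 0 0 0 0 8.2 1" --pt "0 0 0 0 0 8.2 1" --pt "0 0 0 0 0 8.2 1" --pt "0 0 0 0 0 8.2 1" --pt "0 0 0 0 0 8.2 1"

```text
t: 2.9
tcp_pos: [0.4969, 0.2208, 0.3003]
tool_rot: [0.657, 0.754, -0.0, -0.0]
force: [0.2, -0.2, -0.2]
finger_gap: 1.002
gripper_force: 0.0
```

Request:
drive_tool --pt "0 0 0 0 0 7.9 1" --pt "0.022 0.026 0.03 0 0 0 1" --pt "0.022 0.026 0.03 0 0 0 1" --pt "0.022 0.026 0.03 0 0 0 1" --pt "0 0 0.04 0 0 0 1" --pt "0 0 0 0 0 0 1"

```text
t: 3.5
tcp_pos: [0.571, 0.2861, 0.1643]
tool_rot: [0.705, 0.709, -0.006, -0.003]
force: [-0.6, 0.6, -2.0]
finger_gap: 0.996
gripper_force: 0.0
```

Run:
```python
from h import *
delta([.576,.285,.038],0)
```

```text
t 3.5 q6 0.29 yaw 0.3 tilt 0.81 tcp [0.571  0.2861 0.1643] shift mm [ -0.6   6.7 126.2] turn 0.26 or -179.74 then shift [ -0.6   6.7 126.2]
```

Request:
drive_tool --pt "0 0 0.03 0 0 0 1" --pt "0 0 0.03 0 0 0 1" --pt "0 0 0 0 0 0 1" --pt "0 0 0 0 0 0 1" --pt "0 0 0 0 0 0 1"

```text
t: 4.0
tcp_pos: [0.5775, 0.2861, 0.1132]
tool_rot: [0.706, 0.708, 0.002, 0.001]
force: [-0.8, -1.1, 0.5]
finger_gap: 1.0
gripper_force: 0.0
```

Run:
```python
from h import *
delta([.576,.285,.038],0)
```

```text
t 4.0 q6 0.28 yaw 0.1 tilt 0.23 tcp [0.5775 0.2861 0.1132] shift mm [-1.2 -1.8 75.2] turn 0.11 or -179.89 then shift [-1.2 -1.8 75.2]
```

Request:
drive_tool --pt "0 0 0.025 0 0 0 1" --pt "0 0 0.025 0 0 0 1" --pt "0 0 0.022 0 0 0 1" --pt "0 0 0 0 0 0 1" --pt "0 0 0 0 0 0 0.2" --pt "0 0 0 0 0 0 -0.2" --pt "0 0 0 0 0 0 -0.6" --pt "0 0 0 0 0 0 -1" --pt "0 0 0 0 0 0 -1" --pt "0 0 0 0 0 0 -1" --newtons 25

```text
t: 5.0
tcp_pos: [0.577, 0.2857, 0.04]
tool_rot: [0.707, 0.708, 0.001, 0.0]
force: [-1.7, 0.5, 6.7]
finger_gap: 0.391
gripper_force: 24.7
```

Request:
drive_tool --pt "0 0 0 0 0 0 -1" --pt "0 0 0 0 0 0 -1" --pt "0 0 -0.02 0 0 0 -1" --pt "0 0 -0.03 0 0 0 -1" --pt "0 0 -0.035 0 0 0 -1" --pt "0 0 -0.035 0 0 0 -1" --pt "0 0 -0.02 0 0 0 -1" --pt "0 0 0 0 0 0 -1"

```text
t: 5.8
tcp_pos: [0.5786, 0.286, 0.1823]
tool_rot: [0.707, 0.708, 0.004, 0.002]
force: [0.0, 0.7, -0.6]
finger_gap: 0.396
gripper_force: 25.3
```

Run:
```python
from h import *
delta([.5,-.27,.25],0)
```

```text
t 5.8 q6 0.28 yaw 0.1 tilt 0.46 tcp [0.5786 0.286  0.1823] shift mm [-555.8  -78.9  -69.5] turn 0.08 or -179.92 then shift [-555.9  -78.1  -69.5]
```

Request:
drive_tool --pt "-0.0425 -0.0058 -0.0118 0 0 0 -1" --pt "-0.0425 -0.0058 -0.0118 0 0 0 -1" --pt "-0.0425 -0.0058 -0.0118 0 0 0 -1" --pt "-0.0425 -0.0058 -0.0118 0 0 0 -1" --pt "-0.0425 -0.0058 -0.0118 0 0 0 -1" --pt "-0.0425 -0.0058 -0.0118 0 0 0 -1" --pt "-0.0425 -0.0058 -0.0118 0 0 0 -1" --pt "-0.0425 -0.0058 -0.0118 0 0 0 -1" --pt "-0.0425 -0.0058 -0.0118 0 0 0 -1" --pt "-0.0425 -0.0058 -0.0118 0 0 0 -1"

```text
t: 6.8
tcp_pos: [0.5177, -0.141, 0.2952]
tool_rot: [0.707, 0.708, -0.0, -0.001]
force: [1.2, -0.4, -0.8]
finger_gap: 0.394
gripper_force: 25.3
```

Request:
drive_tool --pt "0 0 0 0 0 0 -1" --pt "0 0 0 0 0 0 -1" --pt "0 0 0 0 0 0 -1" --pt "0 0 0 0 0 0 -1" --pt "0 0 0 0 0 0 -1"

```text
t: 7.3
tcp_pos: [0.5189, -0.1383, 0.2959]
tool_rot: [0.706, 0.708, -0.0, -0.001]
force: [0.8, 0.5, -1.0]
finger_gap: 0.394
gripper_force: 25.3
```

Run:
```python
from h import *
import pickle
d=snap('wrist'); save(d,'w2.png'); pickle.dump(d,open('w2.pkl','wb')); delta([.5,-.27,.25],0)
```

```text
t 7.3 q6 -0.47 yaw 0.2 tilt 0.05 tcp [ 0.519  -0.1385  0.2961] shift mm [-131.5  -19.4   46. ] turn 0.19 or -179.81 then shift [-131.5  -18.9   46. ]
```

View pics/w2.png

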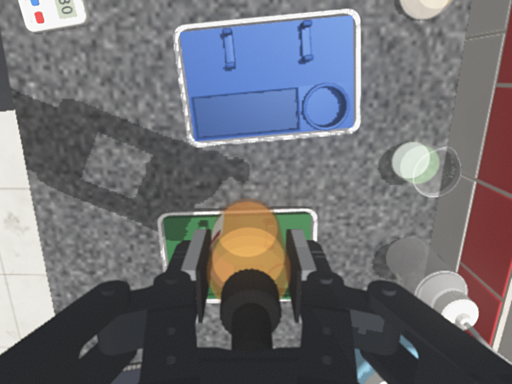

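The view shows the blue tray complete (178–360, 10–145), with the well at (324,106). The green tray's near edge runs from (160,213) to (316,211), and the held amber bottle hides the rest.

```bash
cat > b.py <<'E'
from m2 import *
d=pickle.load(open('w2.pkl','rb'))
h=cv2.cvtColor(d['image'],cv2.COLOR_RGB2HSV); H,S,V=[h[...,i].astype(int) for i in range(3)]
print('blue w',rect(d,roi((V>165)&(S<60)|((H>95)&(H<125)&(S>90)),168,3,368,152),.018))
print('green corners',onplane(d,[(160,213),(316,211)],.018).round(4), 'blue well',onplane(d,[(324,106)],.026).round(4))
for s,c in (('blue',(.5437,-.0673,5.2)),('green',(.5076,-.2945,2.1))):
    a=np.radians(c[2]); X=np.array([np.sin(a),-np.cos(a)]); Y=np.array([np.cos(a),np.sin(a)])
    for n,(x,y) in dict(well=(34,62),bay=(34,-30),rest=(-38,0),c1=(-68,103),c2=(-68,-103)).items(): print(s,n,(np.array(c[:2])+X*x/1e3+Y*y/1e3).round(4))
E
python3 b.py
```

```text
blue w (array([541.9, -68.1]), array([207.2, 137.7]), 5.3)
green corners [[ 0.4061 -0.2302  0.018 ]
 [ 0.6051 -0.2266  0.018 ]] blue well [[ 0.6047 -0.0948  0.026 ]]
blue well [ 0.6085 -0.0955]
blue bay [ 0.5169 -0.1039]
blue rest [ 0.5403 -0.0295]
blue c1 [0.6401 0.0098]
blue c2 [ 0.435  -0.0089]
green well [ 0.5708 -0.3262]
green bay [ 0.4789 -0.3296]
green rest [ 0.5062 -0.2565]
green c1 [ 0.608  -0.2228]
green c2 [ 0.4022 -0.2303]
```

Request:
drive_tool --pt "-0.0315 0.0085 0.0226 0 0 0 -1" --pt "-0.0315 0.0085 0.0226 0 0 0 -1" --pt "-0.0315 0.0085 0.0226 0 0 0 -1" --pt "-0.0315 0.0085 0.0226 0 0 0 -1" --pt "-0.0315 0.0085 0.0226 0 0 0 -1" --pt "-0.0315 0.0085 0.0226 0 0 0 -1" --pt "0 0 0 0 0 0 -1" --pt "0 0 0 0 0 0 -1" --pt "0 0 0 0 0 0 -1" --pt "0 0 0 0 0 0 -1"

```text
t: 8.35
tcp_pos: [0.5707, -0.3274, 0.1621]
tool_rot: [0.706, 0.708, 0.0, 0.001]
force: [-0.1, -0.3, -0.5]
finger_gap: 0.398
gripper_force: 25.3
```

Run:
```python
from h import *
delta([.570,-.327,.046],0)
```

```text
t 8.3 q6 -0.69 yaw 0.2 tilt 0.07 tcp [ 0.5707 -0.3274  0.1621] shift mm [  0.5  -0.8 116.1] turn 0.17 or -179.83 then shift [  0.5  -0.8 116.1]
```

Request:
drive_tool --pt "0 0 0.03 0 0 0 -1" --pt "0 0 0.03 0 0 0 -1" --pt "0 0 0.025 0 0 0 -1" --pt "0 0 0.02 0 0 0 -1" --pt "0 0 0.01 0 0 0 -1" --pt "0 0 0 0 0 0 -1" --pt "0 0 0 0 0 0 -1" --pt "0 0 0 0 0 0 -1"

```text
t: 9.15
tcp_pos: [0.5711, -0.3291, 0.0475]
tool_rot: [0.706, 0.708, 0.0, 0.001]
force: [0.1, -0.2, -0.5]
finger_gap: 0.396
gripper_force: 25.3
```

Request:
drive_tool --pt "0 0 0.002 0 0 0 -1" --pt "0 0 0 0 0 0 -1" --pt "0 0 0 0 0 0 -0.1" --pt "0 0 0 0 0 0 0.1" --pt "0 0 0 0 0 0 0.3" --pt "0 0 0 0 0 0 0.5" --pt "0 0 -0.01 0 0 0 0.6" --pt "0 0 -0.03 0 0 0 0.6" --pt "0 0 -0.045 0 0 0 1" --pt "0 0 -0.045 0 0 0 1"

```text
t: 10.15
tcp_pos: [0.5699, -0.3283, 0.1753]
tool_rot: [0.707, 0.708, -0.0, -0.001]
force: [0.8, 0.3, 0.4]
finger_gap: 1.0
gripper_force: 0.0
```

Request:
drive_tool --pt "0 0 -0.02 0 0 0 1" --pt "0.035 0 -0.02 0 0 0 1" --pt "0.035 0 -0.01 0 0 0 1" --pt "0 0 0 0 0 0 1" --pt "0 0 0 0 0 0 1" --pt "0 0 0 0 0 0 1"

```text
t: 10.75
tcp_pos: [0.5702, -0.2594, 0.2239]
tool_rot: [0.707, 0.707, -0.0, 0.0]
force: [-0.1, -0.5, -0.4]
finger_gap: 1.0
gripper_force: 0.0
```

Run:
```python
from m2 import *
d=snap('wrist'); save(d,'w3.png'); pickle.dump(d,open('w3.pkl','wb')); delta([.582,.368,.25],9.5)
print(bottle(cloud(d),(.571,-.328)))
```

```text
t 10.8 q6 -0.61 yaw 0.0 tilt 0.02 tcp [ 0.5701 -0.2596  0.2236] shift mm [627.6  12.3 -26.5] turn -9.47 or 170.53 then shift [617.  115.3 -26.5]
(array([ 0.5708, -0.328 ]), 2343, 'rms', 0.0094, 'teat', array([ 0.5688, -0.3276,  0.0966]))
```

View pics/w3.png

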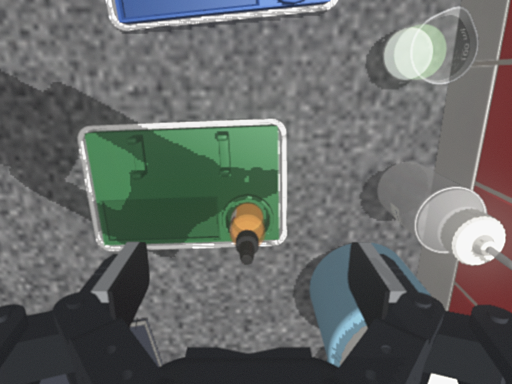

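The amber bottle stands upright in the green well (246,222). Next: measuring the green tray from this view, then fetching the box.

Run:
```python
from m2 import *
d=pickle.load(open('w3.pkl','rb'))
h=cv2.cvtColor(d['image'],cv2.COLOR_RGB2HSV); H,S,V=[h[...,i].astype(int) for i in range(3)]
m=roi((V>150)&(S<60)|((H>45)&(H<90)&(S>80)),72,112,292,254)
m=cv2.morphologyEx(m.astype(np.uint8),cv2.MORPH_OPEN,np.ones((3,3)))
print('green w',rect(d,m>0,.018))
```

```text
green w (array([ 506.1, -293.8]), array([207.7, 136.3]), 2.5)
```

Request:
drive_tool --pt "0.0455 0.001 -0.001 0 0 0 1" --pt "0.0455 0.001 -0.001 0 0 0 1" --pt "0.0455 0.001 -0.001 0 0 0 1" --pt "0.0455 0.001 -0.001 0 0 0 1" --pt "0.0455 0.001 -0.001 0 0 0 1" --pt "0.0455 0.001 -0.001 0 0 0 1" --pt "0.0455 0.001 -0.001 0 0 0 1" --pt "0.0455 0.001 -0.001 0 0 0 1" --pt "0.0455 0.001 -0.001 0 0 0 1" --pt "0.0455 0.001 -0.001 0 0 0 1"

```text
t: 11.8
tcp_pos: [0.5801, 0.1972, 0.2333]
tool_rot: [0.707, 0.707, -0.0, -0.0]
force: [0.8, -0.2, 0.5]
finger_gap: 1.001
gripper_force: 0.0
```

Request:
drive_tool --pt "0.0435 0 0 0 0 0 1" --pt "0.0435 0 0 0 0 0 1" --pt "0.0435 0 0 0 0 0 1" --pt "0.04 0 0 0 0 0 1" --pt "0 0 0 0 0 -4.7 1" --pt "0 0 0 0 0 -4.8 1" --pt "0 0 0 0 0 0 1" --pt "0 0 0 0 0 0 1" --pt "0 0 0 0 0 0 1"

```text
t: 12.7
tcp_pos: [0.5798, 0.3661, 0.2335]
tool_rot: [0.647, 0.763, -0.0, -0.0]
force: [0.4, 0.0, -0.4]
finger_gap: 1.002
gripper_force: 0.0
```

Run:
```python
from m2 import *
d=snap('wrist'); pickle.dump(d,open('w4.pkl','wb')); save(d,'w4.png')
h=cv2.cvtColor(d['image'],cv2.COLOR_RGB2HSV); H,S,V=[h[...,i].astype(int) for i in range(3)]
P=cloud(d); near=np.hypot(P[...,0]-.582,P[...,1]-.368)<.04
print('box',rect(d,(V>150)&(S<60)&near&(P[...,2]>.01),.019)); q=P[near&(P[...,2]>.016)]; print(q.mean(0).round(4),q[:,2].std())
delta([.582,.368,.05],9.5)
```

```text
box (array([582.8, 369.4]), array([30.8, 32.1]), 10.4)
[0.5825 0.3796 0.2816] 0.06855026930484594
t 12.8 q6 0.24 yaw 9.5 tilt 0.02 tcp [0.5797 0.3662 0.2337] shift mm [  1.5   2.6 183.7] turn -0.04 or 179.96 then shift [  1.5   2.6 183.7]
```

Request:
drive_tool --pt "0.002 0.002 0.035 0 0 -0.5 0.1" --pt "0 0 0.035 0 0 0 0.1" --pt "0 0 0.035 0 0 0 0.1" --pt "0 0 0.035 0 0 0 0.1" --pt "0 0 0 0 0 0 0.1" --pt "0 0 0 0 0 0 0.1" --pt "0 0 0 0 0 0 0.1"

```text
t: 13.45
tcp_pos: [0.5827, 0.3697, 0.0963]
tool_rot: [0.642, 0.766, 0.002, 0.001]
force: [0.1, -0.3, 0.0]
finger_gap: 0.546
gripper_force: 0.0
```

```bash
cat > tips.py <<'E'
from m2 import *
from scipy.spatial.transform import Rotation as R
d=snap('wrist'); pickle.dump(d,open('w5.pkl','wb')); save(d,'w5.png')
P=cloud(d); s=d['s']; L=(P-s['tcp_pos'])@R.from_quat(s['tool_rot']).as_matrix()
print(s['finger_gap'],s['tcp_pos'])
for sg in (-1,1):
    m=(abs(L[...,0])<.013)&(sg*L[...,1]>.004)&(sg*L[...,1]<.06)&(P[...,2]>.025)
    q=L[m]; z=np.percentile(q[:,2],[95,99,99.9]); t=q[q[:,2]>z[0]-.004]; print(sg,len(q),'z',z.round(4),'y',(sg*t[:,1]).min().round(4),(sg*t[:,1]).max().round(4))
E
python3 tips.py; python3 -c "
from h import *; delta([.582,.3685,.03],10)"
```

```text
0.5462119871555281 [0.58268156 0.36974855 0.09631494]
-1 14470 z [-0.0069  0.0046  0.0101] y 0.0234 0.0375
1 14733 z [-0.0072  0.0044  0.01  ] y 0.023 0.0369
t 13.5 q6 0.23 yaw 10.1 tilt 0.29 tcp [0.5827 0.3699 0.0967] shift mm [-1.3 -1.3 66.7] turn 0.06 or -179.94 then shift [-1.3 -1.3 66.7]
```

View pics/w5.png

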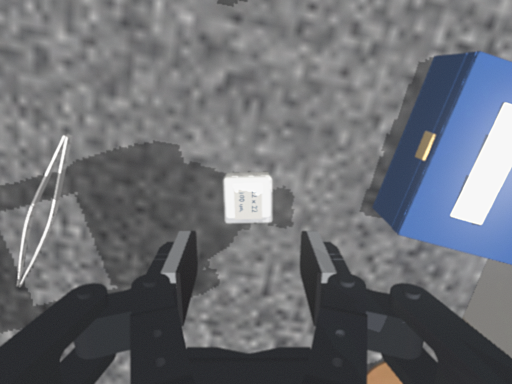

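The box is at (248,198), square to the fingers, and the fingertips reach about 10.5 mm past the TCP at this opening. Descending to TCP z ≈ 0.014.

Request:
drive_tool --pt "-0.001 -0.001 0.03 0 0 0 0.1" --pt "0 0 0.03 0 0 0 0.1" --pt "0 0 0.014 0 0 0 0.1" --pt "0 0 0 0 0 0 0.1" --pt "0 0 0 0 0 0 0.1" --pt "0 0 0 0 0 0 0.1"

```text
t: 14.1
tcp_pos: [0.5816, 0.3687, 0.0219]
tool_rot: [0.642, 0.766, 0.002, 0.001]
force: [0.3, 0.4, -0.5]
finger_gap: 0.551
gripper_force: 0.0
```

Request:
drive_tool --pt "0 0 0.0075 0 0 0 0.1" --pt "0 0 0 0 0 0 0" --pt "0 0 0 0 0 0 -0.3" --pt "0 0 0 0 0 0 -0.6" --pt "0 0 0 0 0 0 -1" --pt "0 0 0 0 0 0 -1" --pt "0 0 0 0 0 0 -1" --newtons 20

```text
t: 14.8
tcp_pos: [0.5807, 0.3684, 0.0138]
tool_rot: [0.642, 0.767, 0.001, 0.0]
force: [-0.5, 0.4, 5.2]
finger_gap: 0.338
gripper_force: 22.9
```

Request:
drive_tool --pt "0 0 -0.01 0 0 0 -1" --pt "0 0 -0.03 0 0 0 -1" --pt "0 0 -0.04 0 0 0 -1" --pt "0 0 -0.04 0 0 0 -1" --pt "0 0 -0.03 0 0 0 -1" --pt "0 0 0 0 0 0 -1" --pt "0 0 0 0 0 0 -1" --pt "0 0 0 0 0 0 -1"

```text
t: 15.6
tcp_pos: [0.5789, 0.3675, 0.1609]
tool_rot: [0.642, 0.766, -0.001, -0.001]
force: [-0.1, -0.7, -0.1]
finger_gap: 0.343
gripper_force: 20.0
```

Run:
```python
from m2 import *
c=(.5065,-.2945,2.3)
a=np.radians(c[2]); X=np.array([np.sin(a),-np.cos(a)]); Y=np.array([np.cos(a),np.sin(a)])
bay=np.array(c[:2])+X*.034-Y*.03; rest=np.array(c[:2])-X*.038; print(bay,rest)
delta([*bay,.12],2.3)
```

```text
[ 0.47788865 -0.32967656] [ 0.50497499 -0.25653061]
t 15.6 q6 0.23 yaw 10.1 tilt 0.19 tcp [0.5789 0.3675 0.1609] shift mm [-668.7 -221.3   42.2] turn 7.78 or -172.22 then shift [-692.5 -128.8   42.2]
```

Request:
drive_tool --pt "0 0 -0.01 0 0 7.8 -1" --pt "-0.0433 -0.008 0 0 0 0 -1" --pt "-0.0433 -0.008 0 0 0 0 -1" --pt "-0.0433 -0.008 0 0 0 0 -1" --pt "-0.0433 -0.008 0 0 0 0 -1" --pt "-0.0433 -0.008 0 0 0 0 -1" --pt "-0.0433 -0.008 0 0 0 0 -1" --pt "-0.0433 -0.008 0 0 0 0 -1" --pt "-0.0433 -0.008 0 0 0 0 -1" --pt "-0.0433 -0.008 0 0 0 0 -1"

```text
t: 16.6
tcp_pos: [0.5221, -0.0256, 0.1708]
tool_rot: [0.693, 0.721, -0.001, -0.002]
force: [0.5, -0.5, -0.9]
finger_gap: 0.35
gripper_force: 20.0
```

Request:
drive_tool --pt "-0.0433 -0.008 0 0 0 0 -1" --pt "-0.0433 -0.008 0 0 0 0 -1" --pt "-0.0433 -0.008 0 0 0 0 -1" --pt "-0.0433 -0.008 0 0 0 0 -1" --pt "-0.0433 -0.008 0 0 0 0 -1" --pt "-0.0433 -0.008 0 0 0 0 -1" --pt "-0.043 -0.008 0 0 0 0 -1" --pt "0 0 0 0 0 0 -1" --pt "0 0 0 0 0 0 -1" --pt "0 0 0 0 0 0 -1"

```text
t: 17.6
tcp_pos: [0.479, -0.3272, 0.171]
tool_rot: [0.693, 0.721, 0.0, -0.002]
force: [0.3, 1.2, -0.4]
finger_gap: 0.343
gripper_force: 20.0
```

Run:
```python
from h import *
delta([.478,-.3297,.028],2.3)
```

```text
t 17.6 q6 -0.83 yaw 2.3 tilt 0.24 tcp [ 0.479  -0.3272  0.171 ] shift mm [ -2.9  -0.7 143. ] turn 0.01 or -179.99 then shift [ -2.9  -0.7 143. ]
```

Request:
drive_tool --pt "-0.002 0 0.035 0 0 0 -1" --pt "0 0 0.035 0 0 0 -1" --pt "0 0 0.035 0 0 0 -1" --pt "0 0 0.025 0 0 0 -1" --pt "0 0 0.008 0 0 0 -1" --pt "0 0 0 0 0 0 -1" --pt "0 0 0 0 0 0 -1" --pt "0 0 0 0 0 0 -1"

```text
t: 18.4
tcp_pos: [0.4808, -0.3315, 0.036]
tool_rot: [0.693, 0.721, -0.0, 0.001]
force: [-0.1, 0.1, 0.6]
finger_gap: 0.345
gripper_force: 20.0
```

Request:
drive_tool --pt "0.001 -0.001 0.006 0 0 0 -1" --pt "0 0 0.003 0 0 0 -1" --pt "0 0 0 0 0 0 -1" --pt "0 0 0 0 0 0 -1"

```text
t: 18.8
tcp_pos: [0.4789, -0.3302, 0.0257]
tool_rot: [0.693, 0.721, 0.0, 0.0]
force: [0.4, 0.5, 2.9]
finger_gap: 0.345
gripper_force: 21.8
```

Request:
drive_tool --pt "0 0 0 0 0 0 -0.2" --pt "0 0 0 0 0 0 0" --pt "0 0 0 0 0 0 0.1" --pt "0 0 -0.01 0 0 0 0.1" --pt "0 0 -0.03 0 0 0 0.1" --pt "0 0 -0.045 0 0 0 0.1" --pt "0 0 -0.045 0 0 0 0.5" --pt "0 0 -0.045 0 0 0 1" --pt "0.04 0.01 -0.02 0 0 0 1" --pt "0.03 0.01 0 0 0 0 1"

```text
t: 19.8
tcp_pos: [0.4976, -0.2599, 0.2252]
tool_rot: [0.694, 0.72, 0.001, 0.004]
force: [0.9, 0.0, -0.8]
finger_gap: 1.001
gripper_force: 0.0
```

Request:
drive_tool --pt "0 0 0 0 0 0 1" --pt "0 0 0 0 0 0 1" --pt "0 0 0 0 0 0 1"

```text
t: 20.1
tcp_pos: [0.4959, -0.2599, 0.2204]
tool_rot: [0.693, 0.721, -0.0, 0.0]
force: [0.5, -0.6, 0.3]
finger_gap: 0.998
gripper_force: 0.0
```

Run:
```python
from m2 import *
d=snap('wrist'); save(d,'w6.png'); pickle.dump(d,open('w6.pkl','wb'))
h=cv2.cvtColor(d['image'],cv2.COLOR_RGB2HSV); H,S,V=[h[...,i].astype(int) for i in range(3)]
P=cloud(d); near=(np.hypot(P[...,0]-.478,P[...,1]+.33)<.027)&(P[...,2]<.045)
print('box',rect(d,(V>150)&(S<60)&near,.031)); q=P[near&(V>150)&(S<60)]; print(q.mean(0).round(4),q[:,2].std())
delta([.445,.328,.22],-15)
```

```text
box (array([ 478.8, -327.8]), array([30.6, 31.9]), 2.1)
[ 0.479  -0.3281  0.0302] 0.0010946779178294935
t 20.1 q6 -0.72 yaw 2.2 tilt 0.02 tcp [ 0.4958 -0.2602  0.2202] shift mm [ 5.897e+02 -2.790e+01  1.000e-01] turn 17.23 or -162.77 then shift [ 5.550e+02 -2.013e+02  1.000e-01]
```

View pics/w6.png

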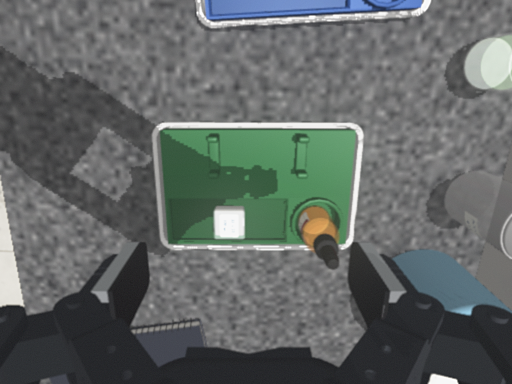

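The box lies flat in the bay at (229,222); the horns of the green rests show at (213,138/173) and (301,138/173). Next, the forceps.

Request:
drive_tool --pt "0 0 0 0 0 8.5 1" --pt "0 0 0 0 0 8.5 1" --pt "0.0427 -0.0155 0 0 0 0 1" --pt "0.0427 -0.0155 0 0 0 0 1" --pt "0.0427 -0.0155 0 0 0 0 1" --pt "0.0427 -0.0155 0 0 0 0 1" --pt "0.0427 -0.0155 0 0 0 0 1" --pt "0.0427 -0.0155 0 0 0 0 1" --pt "0.0427 -0.0155 0 0 0 0 1" --pt "0.0427 -0.0155 0 0 0 0 1"

```text
t: 21.15
tcp_pos: [0.4631, 0.1033, 0.2201]
tool_rot: [0.792, 0.61, -0.0, 0.0]
force: [1.0, 1.0, -0.2]
finger_gap: 0.996
gripper_force: 0.0
```

Request:
drive_tool --pt "0.0427 -0.0155 0 0 0 0 1" --pt "0.0427 -0.0155 0 0 0 0 1" --pt "0.0427 -0.0155 0 0 0 0 0.5" --pt "0.0427 -0.0155 0 0 0 0 0.2" --pt "0.0427 -0.0155 0 0 0 0 0" --pt "0 0 0 0 0 0 0" --pt "0 0 0 0 0 0 0" --pt "0 0 0 0 0 0 0" --pt "0 0 0 0 0 0 0"

```text
t: 22.05
tcp_pos: [0.4426, 0.3271, 0.2202]
tool_rot: [0.793, 0.61, -0.001, 0.0]
force: [-0.4, -0.0, 0.0]
finger_gap: 0.503
gripper_force: 0.0
```

```bash
cat > f.py <<'E'
from m2 import *
d=snap('wrist'); save(d,'w7.png'); pickle.dump(d,open('w7.pkl','wb'))
h=cv2.cvtColor(d['image'],cv2.COLOR_RGB2HSV); H,S,V=[h[...,i].astype(int) for i in range(3)]
g=onplane(d,np.c_[[a.ravel() for a in np.mgrid[0:512,0:384]]].T if 0 else np.c_[np.tile(np.arange(512),384),np.repeat(np.arange(384),512)],.005)[:,:2].reshape(384,512,2)
m=(np.hypot(g[...,0]-.445,g[...,1]-.328)<.072)&(V>150)&(S<60)&(np.abs(g[...,0]-.445-(g[...,1]-.328)*.27)<.018)
m=cv2.morphologyEx(m.astype(np.uint8),cv2.MORPH_CLOSE,np.ones((5,5)))
print('forceps',m.sum(),rect(d,m>0,.005)); delta([.445,.328,.22],-15)
e=pickle.load(open('w6.pkl','rb')); print(onplane(e,[(213,138),(213,173),(301,138),(302,173)],.04).round(4))
E
python3 f.py
```

```text
forceps 670 (array([449.7, 343.5]), array([91.1, 20.5]), 74.8)
t 22.1 q6 0.69 yaw -14.9 tilt 0.04 tcp [0.4427 0.3272 0.2203] shift mm [1.4 2.1 0.3] turn 0.14 or -179.86 then shift [1.4 2.1 0.3]
[[ 0.4629 -0.2398  0.04  ]
 [ 0.4632 -0.2728  0.04  ]
 [ 0.5428 -0.2366  0.04  ]
 [ 0.5465 -0.2695  0.04  ]]
```

View pics/w7.png

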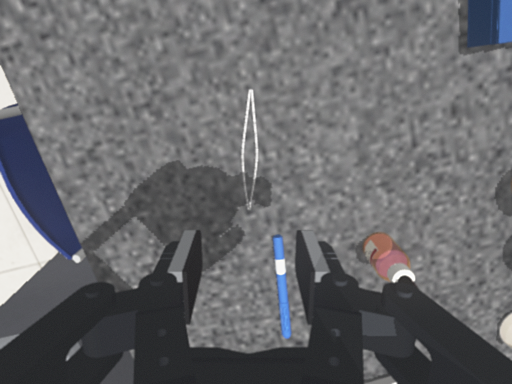

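The forceps run from (251,90) to (249,208), partly in the gripper's shadow. I'll use the end points.

Run:
```python
from m2 import *
d=pickle.load(open('w7.pkl','rb'))
p=onplane(d,[(250.5,89.5),(249,209.5)],.004)[:,:2]; v=p[0]-p[1]
print(p.round(4),p.mean(0).round(4),np.linalg.norm(v),np.degrees(np.arctan2(v[1],v[0])))
w=onplane(d,[(243,150),(258,150)],.005)[:,:2]; print(w.mean(0),np.linalg.norm(w[0]-w[1]))
# marker too
h=cv2.cvtColor(d['image'],cv2.COLOR_RGB2HSV); H,S,V=[h[...,i].astype(int) for i in range(3)]
print('marker',rect(d,roi((((H>95)&(H<125)&(S>110))|((V>170)&(S<60))),265,230,298,345),.006))
```

```text
[[0.4604 0.3872]
 [0.4271 0.2665]] [0.4437 0.3268] 0.12524355469430107 74.54181971149292
[0.44525838 0.3294312 ] 0.015302829264653066
marker (array([438.9, 161.4]), array([139.4,  11.6]), 81.1)
```

Request:
drive_tool --pt "0.001 0.001 0.04 0 0 0.5 -0.2" --pt "0 0 0.04 0 0 0 -0.2" --pt "0 0 0.04 0 0 0 -0.2" --pt "0 0 0.035 0 0 0 -0.2" --pt "0 0 0.025 0 0 0 -0.2" --pt "0 0 0.005 0 0 0 -0.2" --pt "0 0 0 0 0 0 -0.2" --pt "0 0 0 0 0 0 -0.2" --pt "0 0 0 0 0 0 -0.2"

```text
t: 23.0
tcp_pos: [0.4446, 0.3298, 0.0371]
tool_rot: [0.795, 0.607, 0.002, 0.0]
force: [0.5, -0.2, -0.0]
finger_gap: 0.401
gripper_force: 0.0
```

Run:
```python
from h import *
delta([.4442,.3275,.0155],-15.3)
```

```text
t 23.0 q6 0.70 yaw -15.2 tilt 0.19 tcp [0.4446 0.3298 0.0371] shift mm [-2.4  0.2 21.5] turn 0.06 or -179.94 then shift [-2.4  0.2 21.5]
```

Request:
drive_tool --pt "-0.002 0 0.012 0 0 0 -0.2" --pt "0 0 0.009 0 0 0 -0.2" --pt "0 0 0 0 0 0 -0.2" --pt "0 0 0 0 0 0 -0.4" --pt "0 0 0 0 0 0 -0.6" --pt "0 0 0 0 0 0 -0.8" --pt "0 0 0 0 0 0 -1" --pt "0 0 0 0 0 0 -1" --pt "0 0 0 0 0 0 -1" --newtons 25

```text
t: 23.9
tcp_pos: [0.4429, 0.3276, 0.0145]
tool_rot: [0.795, 0.607, 0.0, -0.0]
force: [1.3, 0.3, 1.3]
finger_gap: 0.166
gripper_force: 25.2
```

Request:
drive_tool --pt "0 0 -0.01 0 0 0 -1" --pt "0 0 -0.03 0 0 0 -1" --pt "0 0 -0.04 0 0 0 -1" --pt "0 0 -0.04 0 0 0 -1" --pt "0 0 -0.04 0 0 0 -1" --pt "0 0 0 0 0 0 -1" --pt "0 0 0 0 0 0 -1" --pt "0 0 0 0 0 0 -1"

```text
t: 24.7
tcp_pos: [0.4419, 0.327, 0.1737]
tool_rot: [0.795, 0.607, -0.001, -0.0]
force: [-0.2, 0.6, -0.8]
finger_gap: 0.167
gripper_force: 25.1
```

Run:
```python
from m2 import *
delta([.504,-.2557,.18],-87.7)
d=snap('wrist'); save(d,'w8.png'); pickle.dump(d,open('w8.pkl','wb'))
```

```text
t 24.7 q6 0.70 yaw -15.2 tilt 0.13 tcp [0.4419 0.327  0.1737] shift mm [-546.   213.    -5.9] turn 72.48 or -107.52 then shift [ 38.7 584.8  -5.9]
```

View pics/w8.png

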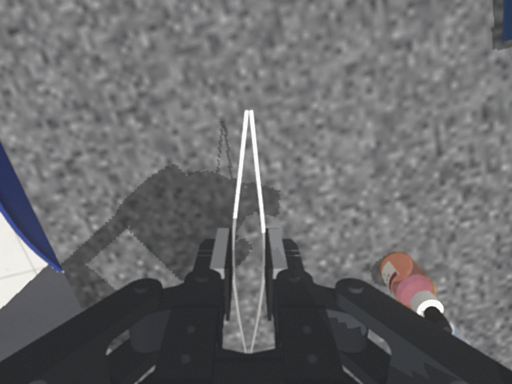

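Run:
```python
from m2 import *
from scipy.spatial.transform import Rotation as R
d=pickle.load(open('w8.pkl','rb')); s=d['s']
p=onplane(d,[(249,110),(248.5,353)],s['tcp_pos'][2]-.011); L=(p-s['tcp_pos'])@R.from_quat(s['tool_rot']).as_matrix()
print(L.round(4),L.mean(0).round(4))
```

```text
[[ 0.0619 -0.      0.0109]
 [-0.0591 -0.0001  0.0111]] [ 0.0014 -0.0001  0.011 ]
```

Request:
drive_tool --pt "0 0 0 0 0 8.05 -1" --pt "0 0 0 0 0 8.05 -1" --pt "0 0 0 0 0 8.05 -1" --pt "0 0 0 0 0 8.05 -1" --pt "0 0 0 0 0 8.05 -1" --pt "0 0 0 0 0 8.05 -1" --pt "0 0 0 0 0 8.05 -1" --pt "0 0 0 0 0 8.05 -1" --pt "0 0 0 0 0 8.05 -1"

```text
t: 25.65
tcp_pos: [0.4419, 0.327, 0.1725]
tool_rot: [1.0, 0.017, -0.002, 0.001]
force: [0.1, -0.3, 0.3]
finger_gap: 0.163
gripper_force: 25.1
```

Request:
drive_tool --pt "0.003 0.045 0 0 0 0 -1" --pt "0.003 0.045 0 0 0 0 -1" --pt "0.003 0.045 0 0 0 0 -1" --pt "0.003 0.045 0 0 0 0 -1" --pt "0.003 0.045 0 0 0 0 -1" --pt "0.003 0.045 0 0 0 0 -1" --pt "0.003 0.045 0 0 0 0 -1" --pt "0.003 0.045 0 0 0 0 -1" --pt "0.003 0.045 0 0 0 0 -1" --pt "0.003 0.045 0 0 0 0 -1"

```text
t: 26.65
tcp_pos: [0.4901, -0.1224, 0.1728]
tool_rot: [1.0, 0.02, -0.002, -0.001]
force: [0.6, -0.1, 0.1]
finger_gap: 0.163
gripper_force: 25.1
```

Request:
drive_tool --pt "0.003 0.045 0 0 0 0 -1" --pt "0.003 0.045 0 0 0 0 -1" --pt "0.003 0.045 0 0 0 0 -1" --pt "0 0 0 0 0 0 -1" --pt "0 0 0 0 0 0 -1" --pt "0 0 0 0 0 0 -1" --pt "0 0 0 0 0 0 -1"

```text
t: 27.35
tcp_pos: [0.505, -0.2536, 0.1737]
tool_rot: [1.0, 0.021, -0.001, -0.001]
force: [-0.1, -0.5, -0.4]
finger_gap: 0.165
gripper_force: 25.1
```

Run:
```python
from m2 import *
delta([.504,-.2557,.05],-87.7)
```

```text
t 27.4 q6 0.87 yaw -87.6 tilt 0.15 tcp [ 0.505  -0.2536  0.1737] shift mm [ -0.8   2.3 123.7] turn 0.12 or -179.88 then shift [ -0.8   2.3 123.7]
```

Request:
drive_tool --pt "-0.002 0.0015 0.035 0 0 0 -1" --pt "0 0 0.035 0 0 0 -1" --pt "0 0 0.03 0 0 0 -1" --pt "0 0 0.015 0 0 0 -1" --pt "0 0 0.005 0 0 0 -1" --pt "0 0 0 0 0 0 -1" --pt "0 0 0 0 0 0 -1" --pt "0 0 0 0 0 0 -1" --pt "0 0 0 0 0 0 -1"

```text
t: 28.25
tcp_pos: [0.5043, -0.2573, 0.0555]
tool_rot: [1.0, 0.02, 0.001, 0.001]
force: [-0.7, -0.1, -0.5]
finger_gap: 0.168
gripper_force: 25.1
```

Run:
```python
from m2 import *
delta([.503,-.2557,.041],-87.7)
d=snap('wrist'); save(d,'w9.png'); pickle.dump(d,open('w9.pkl','wb'))
```

```text
t 28.2 q6 0.86 yaw -87.7 tilt 0.12 tcp [ 0.5043 -0.2573  0.0555] shift mm [-1.2 -1.7 14.5] turn 0.04 or -179.96 then shift [-1.2 -1.7 14.5]
```

View pics/w9.png

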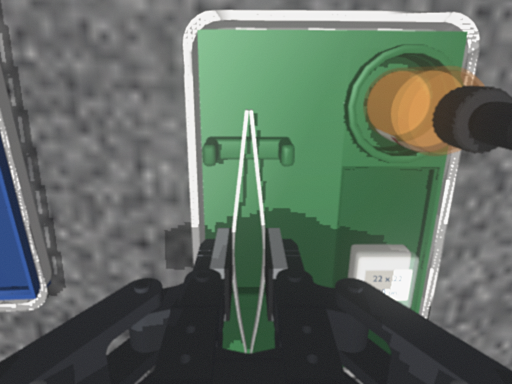

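The forceps are centred between the far rest's horns (209 and 287, with the tool at 249). Lowering and releasing.

Request:
drive_tool --pt "-0.001 0 0.008 0 0 0 -1" --pt "0 0 0.0055 0 0 0 -1" --pt "0 0 0 0 0 0 -1" --pt "0 0 0 0 0 0 -1" --pt "0 0 0 0 0 0 -1"

```text
t: 28.8
tcp_pos: [0.5025, -0.2569, 0.0406]
tool_rot: [1.0, 0.02, -0.0, -0.0]
force: [-0.5, 0.5, 0.1]
finger_gap: 0.168
gripper_force: 25.4
```

Request:
drive_tool --pt "0 0 0.0005 0 0 0 -0.8" --pt "0 0 0 0 0 0 -0.6" --pt "0 0 0 0 0 0 -0.3" --pt "0 0 0 0 0 0 -0.3" --pt "0 0 -0.01 0 0 0 -0.3" --pt "0 0 -0.03 0 0 0 -0.3" --pt "0 0 -0.045 0 0 0 -0.3" --pt "0 0 -0.045 0 0 0 0.5" --pt "0 0 -0.045 0 0 0 1" --pt "-0.03 0 -0.01 0 0 0 1"

```text
t: 29.8
tcp_pos: [0.4778, -0.2612, 0.2321]
tool_rot: [1.0, 0.021, 0.006, 0.005]
force: [-0.3, -0.8, 0.1]
finger_gap: 0.845
gripper_force: 0.0
```

Request:
drive_tool --pt "-0.03 0 0 0 0 0 1" --pt "0 0 0 0 0 0 1" --pt "0 0 0 0 0 0 1" --pt "0 0 0 0 0 0 1"

```text
t: 30.2
tcp_pos: [0.4435, -0.2598, 0.2257]
tool_rot: [1.0, 0.02, 0.001, 0.0]
force: [0.3, 0.3, 0.1]
finger_gap: 1.002
gripper_force: 0.0
```

Run:
```python
from m2 import *
delta([.590,.096,.22],0)
d=snap('wrist'); save(d,'w10.png'); pickle.dump(d,open('w10.pkl','wb'))
```

```text
t 30.2 q6 0.78 yaw -87.7 tilt 0.08 tcp [ 0.4435 -0.2598  0.2257] shift mm [ 160.8 -349.5    5.6] turn -87.67 or 92.33 then shift [355.8 146.5   5.6]
```

View pics/w10.png

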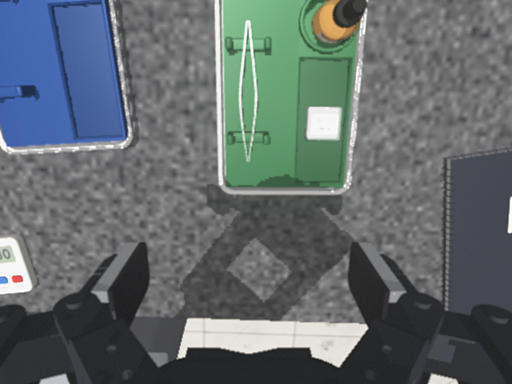

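Run:
```python
from m2 import *
d=pickle.load(open('w10.pkl','rb'))
c=np.array((.5065,-.2945)); a=np.radians(2.3); X=np.array([np.sin(a),-np.cos(a)]); Y=np.array([np.cos(a),np.sin(a)])
for nm,uv,z in (('forceps',[(248.5,19.5),(248,161.5)],.030),('horns',[(231,45),(268,45),(231,138),(266,138)],.04)):
    p=onplane(d,uv,z)[:,:2]; print(nm,np.c_[(p-c)@X,(p-c)@Y].round(4).tolist(), ((p.mean(0)-c)@X).round(4),((p.mean(0)-c)@Y).round(4))
```

```text
forceps [[-0.0372, 0.0608], [-0.0375, -0.066]] -0.0373 -0.0026
horns [[-0.0522, 0.0391], [-0.0204, 0.0392], [-0.0532, -0.0413], [-0.0209, -0.0412]] -0.0367 -0.001
```

Request:
drive_tool --pt "0 0 0 0 0 -8 1" --pt "0 0 0 0 0 -8 1" --pt "0 0 0 0 0 -8 1" --pt "0 0 0 0 0 -8 1" --pt "0 0 0 0 0 -8 1" --pt "0 0 0 0 0 -8 1" --pt "0 0 0 0 0 -8 1" --pt "0 0 0 0 0 -8 1" --pt "0 0 0 0 0 -8 1" --pt "0 0 0 0 0 -8 1"

```text
t: 31.25
tcp_pos: [0.4436, -0.2595, 0.225]
tool_rot: [0.751, 0.661, 0.0, -0.0]
force: [0.3, 0.1, 0.0]
finger_gap: 1.003
gripper_force: 0.0
```

Request:
drive_tool --pt "0 0 0 0 0 -7.7 1" --pt "0.0395 0.0163 0 0 0 0 1" --pt "0.0395 0.0163 0 0 0 0 1" --pt "0.0395 0.0163 0 0 0 0 1" --pt "0.0395 0.0163 0 0 0 0 1" --pt "0.0395 0.0163 0 0 0 0 1" --pt "0.0395 0.0163 0 0 0 0 1" --pt "0.0395 0.0163 0 0 0 0 1" --pt "0.0395 0.0163 0 0 0 0 1" --pt "0.0395 0.0163 0 0 0 0 1"

```text
t: 32.25
tcp_pos: [0.5903, 0.0986, 0.2249]
tool_rot: [0.707, 0.708, -0.0, -0.0]
force: [1.4, -0.9, 0.2]
finger_gap: 1.001
gripper_force: 0.0
```

Request:
drive_tool --pt "0 0 0.03 0 0 0 1" --pt "0 0 0.03 0 0 0 1" --pt "0 0 0 0 0 0 1" --pt "0 0 0 0 0 0 1" --pt "0 0 0 0 0 0 1"

```text
t: 32.75
tcp_pos: [0.5906, 0.096, 0.1667]
tool_rot: [0.707, 0.707, 0.001, 0.001]
force: [0.9, -0.4, -0.4]
finger_gap: 1.001
gripper_force: 0.0
```

Run:
```python
from m2 import *
delta([.590,.0955,.038],0)
d=snap('wrist'); P=cloud(d); m=np.hypot(P[...,0]-.590,P[...,1]-.0955)<.03
H=cv2.cvtColor(d['image'],cv2.COLOR_RGB2HSV); q=P[m&(P[...,2]>.012)&(P[...,2]<.06)]
r=least_squares(lambda c:np.hypot(q[:,0]-c[0],q[:,1]-c[1])-.018,(.590,.0955),loss='soft_l1',f_scale=.002); print(r.x,len(q))
t=P[m&(P[...,2]>.092)&(P[...,2]<.1)]; print(t.mean(0))
```

```text
t 32.8 q6 -0.03 yaw 0.0 tilt 0.15 tcp [0.5906 0.096  0.1667] shift mm [ -0.5  -0.9 128.7] turn 0.01 or -179.99 then shift [ -0.5  -0.9 128.7]
[0.58913639 0.09288038] 1165
[0.58928334 0.09695486 0.09538661]
```

The forceps sit centred to within about 2 mm. Descending on the red-teat bottle.

Request:
drive_tool --pt "0 0 0.03 0 0 0 1" --pt "0 0 0.03 0 0 0 1" --pt "0 0 0.03 0 0 0 1" --pt "0 0 0.025 0 0 0 1" --pt "0 0 0.012 0 0 0 1" --pt "0 0 0 0 0 0 1" --pt "0 0 0 0 0 0 0.3" --pt "0 0 0 0 0 0 0" --pt "0 0 0 0 0 0 -0.3" --pt "0 0 0 0 0 0 -1" --newtons 25

```text
t: 33.8
tcp_pos: [0.5899, 0.0962, 0.0397]
tool_rot: [0.707, 0.707, 0.001, 0.001]
force: [-1.8, -0.0, 3.4]
finger_gap: 0.394
gripper_force: 25.1
```

Request:
drive_tool --pt "0 0 0 0 0 0 -1" --pt "0 0 0 0 0 0 -1" --pt "0 0 0 0 0 0 -1" --pt "0 0 0 0 0 0 -1"

```text
t: 34.2
tcp_pos: [0.5899, 0.0962, 0.0396]
tool_rot: [0.707, 0.707, 0.001, 0.001]
force: [-1.4, -0.4, 6.3]
finger_gap: 0.395
gripper_force: 25.3
```

Request:
drive_tool --pt "0 0 -0.02 0 0 0 -1" --pt "0 0 -0.03 0 0 0 -1" --pt "0 0 -0.04 0 0 0 -1" --pt "0 0 -0.04 0 0 0 -1" --pt "0 0 0 0 0 0 -1" --pt "0 0 0 0 0 0 -1"

```text
t: 34.8
tcp_pos: [0.5894, 0.0962, 0.1693]
tool_rot: [0.707, 0.707, 0.001, 0.001]
force: [0.8, 0.0, -1.9]
finger_gap: 0.393
gripper_force: 25.3
```

Run:
```python
from m2 import *
c=np.array((.5425,-.0678)); a=np.radians(5.2); X=np.array([np.sin(a),-np.cos(a)]); Y=np.array([np.cos(a),np.sin(a)])
w=c+.034*X+.062*Y; print('well',w,'rest',c-.038*X); delta([*w,.15],0)
```

```text
well [ 0.60732634 -0.09604085] rest [ 0.53905596 -0.02995639]
t 34.8 q6 -0.03 yaw 0.0 tilt 0.10 tcp [0.5894 0.0962 0.1693] shift mm [-192.2   17.8   19.3] turn 0.03 or -179.97 then shift [-192.2   17.9   19.3]
```

Request:
drive_tool --pt "-0.032 0.0028 0 0 0 0 -1" --pt "-0.032 0.0028 0 0 0 0 -1" --pt "-0.032 0.0028 0 0 0 0 -1" --pt "-0.032 0.0028 0 0 0 0 -1" --pt "-0.032 0.0028 0 0 0 0 -1" --pt "-0.032 0.0028 0 0 0 0 -1" --pt "0 0 0.02 0 0 0 -1" --pt "0 0 0.02 0 0 0 -1" --pt "0 0 0 0 0 0 -1" --pt "0 0 0 0 0 0 -1"

```text
t: 35.8
tcp_pos: [0.6049, -0.0954, 0.1266]
tool_rot: [0.707, 0.707, -0.001, -0.002]
force: [1.4, -0.4, -0.2]
finger_gap: 0.394
gripper_force: 25.3
```

Request:
drive_tool --pt "0 0 0 0 0 0 -1" --pt "0 0 0 0 0 0 -1"

```text
t: 36.0
tcp_pos: [0.6067, -0.0957, 0.1292]
tool_rot: [0.707, 0.707, 0.0, 0.001]
force: [-0.7, 0.1, -0.5]
finger_gap: 0.394
gripper_force: 25.3
```

Run:
```python
from m2 import *
delta([.6063,-.0956,.046],0)
```

```text
t 36.0 q6 -0.34 yaw 0.1 tilt 0.08 tcp [ 0.6067 -0.0957  0.1292] shift mm [ 0.2 -0.5 83.2] turn 0.06 or -179.94 then shift [ 0.1 -0.5 83.2]
```

Request:
drive_tool --pt "0 0 0.03 0 0 0 -1" --pt "0 0 0.025 0 0 0 -1" --pt "0 0 0.018 0 0 0 -1" --pt "0 0 0.01 0 0 0 -1" --pt "0 0 0 0 0 0 -1" --pt "0 0 0 0 0 0 -1" --pt "0 0 0 0 0 0 -1" --pt "0 0 0 0 0 0 -1"

```text
t: 36.8
tcp_pos: [0.6068, -0.0961, 0.0465]
tool_rot: [0.707, 0.707, 0.0, 0.001]
force: [-0.4, -0.0, -1.2]
finger_gap: 0.396
gripper_force: 25.2
```

Request:
drive_tool --pt "0 0 0.002 0 0 0 -1" --pt "0 0 0 0 0 0 -1" --pt "0 0 0 0 0 0 -0.1" --pt "0 0 0 0 0 0 0.1" --pt "0 0 0 0 0 0 0.3" --pt "0 0 0 0 0 0 0.5" --pt "0 0 -0.01 0 0 0 0.6" --pt "0 0 -0.03 0 0 0 0.6" --pt "0 0 -0.045 0 0 0 1" --pt "0 0 -0.045 0 0 0 1"

```text
t: 37.8
tcp_pos: [0.6056, -0.0957, 0.1748]
tool_rot: [0.707, 0.707, -0.0, -0.001]
force: [0.3, -0.4, 0.9]
finger_gap: 1.004
gripper_force: 0.0
```

Request:
drive_tool --pt "0 0 -0.04 0 0 0 1" --pt "0.035 0 -0.01 0 0 0 1" --pt "0.035 0 0 0 0 0 1" --pt "0 0 0 0 0 0 1" --pt "0 0 0 0 0 0 1" --pt "0 0 0 0 0 0 1"

```text
t: 38.4
tcp_pos: [0.6061, -0.0265, 0.2235]
tool_rot: [0.707, 0.707, -0.0, 0.0]
force: [0.3, -0.1, -0.6]
finger_gap: 1.001
gripper_force: 0.0
```

Run:
```python
from m2 import *
delta([.438,.162,.22],-8.5)
d=snap('wrist'); save(d,'w11.png'); pickle.dump(d,open('w11.pkl','wb'))
P=cloud(d); m=np.hypot(P[...,0]-.6065,P[...,1]+.096)<.03
t=P[m&(P[...,2]>.085)&(P[...,2]<.11)]; print(t.mean(0),t[:,2].max())
```

```text
t 38.4 q6 -0.23 yaw 0.0 tilt 0.03 tcp [ 0.6061 -0.0265  0.2235] shift mm [ 188.5 -168.1    3.4] turn 8.51 or -171.49 then shift [ 161.6 -194.1    3.4]
[ 0.60612172 -0.09322486  0.09555798] 0.10216631268448828
```

View pics/w11.png

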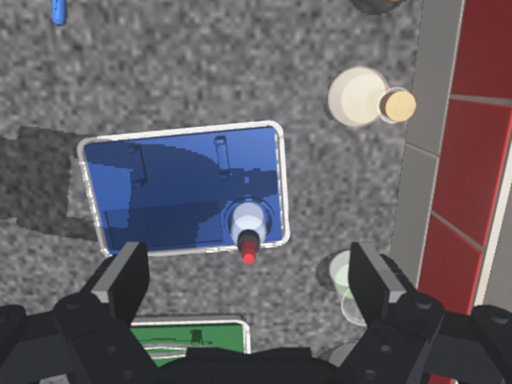

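The red-teat bottle stands upright in the blue well (248,220). Now the marker; the 14 pictures are used up, so from here I check by numbers.

Run:
```python
from m2 import *
d=pickle.load(open('w11.pkl','rb'))
h=cv2.cvtColor(d['image'],cv2.COLOR_RGB2HSV); H,S,V=[h[...,i].astype(int) for i in range(3)]
m=roi((V>150)&(S<60)|((H>95)&(H<125)&(S>90)),72,115,294,262)
m=cv2.morphologyEx(m.astype(np.uint8),cv2.MORPH_OPEN,np.ones((3,3)))
print('blue w',rect(d,m>0,.018))
p=onplane(d,[(132,148),(141,183),(219,140),(226,172)],.04)[:,:2]; print(p.round(4),p.mean(0))
# rest from height map
P=cloud(d); c=np.array((.5425,-.0678)); a=np.radians(5.2); X=np.array([np.sin(a),-np.cos(a)]); Y=np.array([np.cos(a),np.sin(a)])
u=(P[...,:2]-c)@X; v=(P[...,:2]-c)@Y
for s in (-1,1):
    k=(abs(u+.038)<.028)&(abs(v-s*.042)<.012)&(P[...,2]>.032)&(P[...,2]<.046); 
    for g in (-1,1):
        j=k&(g*(u+.038)>0); print(s,g,j.sum(),u[j].mean().round(4),u[j].min().round(4),u[j].max().round(4),v[j].mean().round(4))
```

```text
blue w (array([542.5, -68.1]), array([207.4, 138. ]), 5.3)
[[ 0.4982 -0.015 ]
 [ 0.5035 -0.0489]
 [ 0.5791 -0.0075]
 [ 0.585  -0.038 ]] [ 0.5414622  -0.02734056]
-1 -1 86 -0.0553 -0.0579 -0.0516 -0.0413
-1 1 83 -0.0216 -0.024 -0.0183 -0.0411
1 -1 73 -0.0556 -0.0582 -0.0525 0.0421
1 1 75 -0.0221 -0.0245 -0.0187 0.0423
```

Request:
drive_tool --pt "0 0 0 0 0 8.5 1" --pt "0.027 -0.0323 0 0 0 0 0.6" --pt "0.027 -0.0323 0 0 0 0 0.2" --pt "0.027 -0.0323 0 0 0 0 0" --pt "0.027 -0.0323 0 0 0 0 -0.2" --pt "0.027 -0.0323 0 0 0 0 -0.2" --pt "0.027 -0.0323 0 0 0 0 -0.2" --pt "0 0 0 0 0 0 -0.2" --pt "0 0 0 0 0 0 -0.2" --pt "0 0 0 0 0 0 -0.2"

```text
t: 39.45
tcp_pos: [0.4398, 0.1621, 0.2236]
tool_rot: [0.758, 0.652, 0.001, 0.001]
force: [-0.6, -0.1, -0.4]
finger_gap: 0.399
gripper_force: 0.0
```

```bash
cat > mk.py <<'E'
from m2 import *
d=snap('wrist'); h=cv2.cvtColor(d['image'],cv2.COLOR_RGB2HSV); H,S,V=[h[...,i].astype(int) for i in range(3)]
uv=np.c_[np.tile(np.arange(512),384),np.repeat(np.arange(384),512)]
g=onplane(d,uv,.006)[:,:2].reshape(384,512,2)
m=(np.hypot(g[...,0]-.4385,g[...,1]-.162)<.08)&(abs(g[...,0]-.4385-(g[...,1]-.162)*.15)<.02)&(((H>95)&(H<125)&(S>110))|((V>170)&(S<60)))
print(m.sum(),rect(d,cv2.morphologyEx(m.astype(np.uint8),cv2.MORPH_CLOSE,np.ones((3,3))),.006))
delta([.4387,.162,.016],-8.6)
E
python3 mk.py
```

```text
1335 (array([439.1, 162.1]), array([136.2,  11.1]), 81.2)
t 39.5 q6 0.26 yaw -8.6 tilt 0.07 tcp [0.4398 0.1619 0.2235] shift mm [-1.000e-01 -1.400e+00  2.075e+02] turn 0.02 or -179.98 then shift [-1.000e-01 -1.400e+00  2.075e+02]
```

Request:
drive_tool --pt "0 -0.001 0.04 0 0 0 -0.2" --pt "0 0 0.04 0 0 0 -0.2" --pt "0 0 0.04 0 0 0 -0.2" --pt "0 0 0.035 0 0 0 -0.2" --pt "0 0 0.025 0 0 0 -0.2" --pt "0 0 0.01 0 0 0 -0.2" --pt "0 0 0 0 0 0 -0.2" --pt "0 0 0 0 0 0 -0.2" --pt "0 0 0 0 0 0 -0.2"

```text
t: 40.4
tcp_pos: [0.4384, 0.163, 0.0346]
tool_rot: [0.758, 0.653, 0.001, 0.001]
force: [0.3, 0.6, 0.6]
finger_gap: 0.401
gripper_force: 0.0
```

Run:
```python
from h import *
delta([.439,.162,.016],-8.7)
```

```text
t 40.4 q6 0.26 yaw -8.5 tilt 0.16 tcp [0.4384 0.163  0.0346] shift mm [-0.9  0.7 18.6] turn 0.21 or -179.79 then shift [-0.9  0.7 18.6]
```

Request:
drive_tool --pt "-0.001 0.0005 0.011 0 0 0.2 -0.2" --pt "0 0 0.007 0 0 0 -0.2" --pt "0 0 0 0 0 0 -0.2" --pt "0 0 0 0 0 0 -0.4" --pt "0 0 0 0 0 0 -0.6" --pt "0 0 0 0 0 0 -0.8" --pt "0 0 0 0 0 0 -1" --pt "0 0 0 0 0 0 -1" --pt "0 0 0 0 0 0 -1" --newtons 25

```text
t: 41.3
tcp_pos: [0.4377, 0.162, 0.0155]
tool_rot: [0.759, 0.652, 0.0, 0.0]
force: [-0.0, 1.0, 1.9]
finger_gap: 0.12
gripper_force: 25.0
```

Request:
drive_tool --pt "0 0 -0.01 0 0 0 -1" --pt "0 0 -0.03 0 0 0 -1" --pt "0 0 -0.04 0 0 0 -1" --pt "0 0 -0.04 0 0 0 -1" --pt "0 0 -0.04 0 0 0 -1" --pt "0 0 0 0 0 0 -1" --pt "0 0 0 0 0 0 -1" --pt "0 0 0 0 0 0 -1"

```text
t: 42.1
tcp_pos: [0.4366, 0.1618, 0.1748]
tool_rot: [0.759, 0.652, -0.001, -0.001]
force: [0.5, 0.3, -0.4]
finger_gap: 0.121
gripper_force: 24.9
```

```bash
cat > held.py <<'E'
from m2 import *
from scipy.spatial.transform import Rotation as R
d=snap('wrist'); save(d,'w12.png'); s=d['s']; h=cv2.cvtColor(d['image'],cv2.COLOR_RGB2HSV); H,S,V=[h[...,i].astype(int) for i in range(3)]
uv=np.c_[np.tile(np.arange(512),384),np.repeat(np.arange(384),512)]
L=((onplane(d,uv,s['tcp_pos'][2]-.010)-s['tcp_pos'])@R.from_quat(s['tool_rot']).as_matrix()).reshape(384,512,3)
m=(abs(L[...,1])<.012)&(abs(L[...,0])<.09)&(((H>95)&(H<125)&(S>110))|((V>170)&(S<60)))
q=L[m]; print(m.sum(),'x',np.percentile(q[:,0],[.5,99.5]).round(4),'y ends',q[q[:,0]>.04][:,1].mean().round(4),q[q[:,0]<-.04][:,1].mean().round(4))
c=np.array((.5425,-.0678)); a=np.radians(5.2); X=np.array([np.sin(a),-np.cos(a)]); Y=np.array([np.cos(a),np.sin(a)])
r=c-.0387*X+.0005*Y; print(r); delta([*r,.18],-84.8)
E
python3 held.py
```

```text
6330 x [-0.0568  0.0675] y ends -0.0003 -0.0002
[ 0.53949046 -0.02921396]
t 42.1 q6 0.27 yaw -8.7 tilt 0.18 tcp [0.4365 0.1618 0.1743] shift mm [-173.3  130.6   -5.9] turn 76.13 or -103.87 then shift [ 85.3 199.6  -5.9]
```

Request:
drive_tool --pt "0 0 0 0 0 8.46 -1" --pt "0 0 0 0 0 8.46 -1" --pt "0 0 0 0 0 8.46 -1" --pt "0 0 0 0 0 8.46 -1" --pt "0 0 0 0 0 8.46 -1" --pt "0 0 0 0 0 8.46 -1" --pt "0 0 0 0 0 8.46 -1" --pt "0 0 0 0 0 8.46 -1" --pt "0 0 0 0 0 8.46 -1"

```text
t: 43.05
tcp_pos: [0.4366, 0.1618, 0.1737]
tool_rot: [0.999, 0.042, -0.002, 0.0]
force: [-0.6, -0.5, 1.2]
finger_gap: 0.12
gripper_force: 25.0
```

Request:
drive_tool --pt "0.017 0.04 0 0 0 0 -1" --pt "0.017 0.04 0 0 0 0 -1" --pt "0.017 0.04 0 0 0 0 -1" --pt "0.017 0.04 0 0 0 0 -1" --pt "0.017 0.04 0 0 0 0 -1" --pt "0 0 0.04 0 0 0 -1" --pt "0 0 0.03 0 0 0 -1" --pt "0 0 0 0 0 0 -1" --pt "0 0 0 0 0 0 -1" --pt "0 0 0 0 0 0 -1"

```text
t: 44.05
tcp_pos: [0.541, -0.0293, 0.1061]
tool_rot: [0.999, 0.046, 0.001, 0.0]
force: [0.8, 0.2, -0.2]
finger_gap: 0.121
gripper_force: 25.0
```

```bash
python3 held.py; python3 -c "
from h import *
delta([.5395,-.0292,.042],-84.8)"
```

```text
13307 x [-0.0564  0.0895] y ends 0.0003 0.0001
[ 0.53949046 -0.02921396]
t 44.1 q6 1.22 yaw -84.8 tilt 0.13 tcp [ 0.5412 -0.0294  0.1065] shift mm [ -1.6  -0.2 -73.5] turn 0.02 or -179.98 then shift [ -1.6  -0.2 -73.5]
t 44.1 q6 1.22 yaw -84.8 tilt 0.13 tcp [ 0.5412 -0.0294  0.1065] shift mm [-1.9 -0.4 64.5] turn 0.02 or -179.98 then shift [-1.9 -0.4 64.5]
```

Request:
drive_tool --pt "-0.0015 0 0.025 0 0 0 -1" --pt "0 0 0.02 0 0 0 -1" --pt "0 0 0.012 0 0 0 -1" --pt "0 0 0.004 0 0 0 -1" --pt "0 0 0 0 0 0 -1" --pt "0 0 0 0 0 0 -1" --pt "0 0 0 0 0 0 -1" --pt "0 0 0 0 0 0 -1"

```text
t: 44.9
tcp_pos: [0.5394, -0.0297, 0.0451]
tool_rot: [0.999, 0.045, 0.001, 0.0]
force: [0.4, 0.3, -0.3]
finger_gap: 0.12
gripper_force: 25.0
```

```bash
python3 -c "
from h import *
delta([.5395,-.0292,.0415],-84.8); print(manip.sense()['force'])"
```

```text
t 44.9 q6 1.22 yaw -84.8 tilt 0.08 tcp [ 0.5394 -0.0297  0.0451] shift mm [ 0.2 -0.5  3.6] turn -0.01 or 179.99 then shift [ 0.2 -0.5  3.6]
[ 0.36186475  0.32521923 -0.26814616]
```

Request:
drive_tool --pt "0 -0.0005 0.002 0 0 0 -1" --pt "0 0 0.0016 0 0 0 -1" --pt "0 0 0 0 0 0 -1" --pt "0 0 0 0 0 0 -1" --pt "0 0 0 0 0 0 -1"

```text
t: 45.4
tcp_pos: [0.539, -0.0291, 0.0414]
tool_rot: [0.999, 0.045, 0.0, 0.0]
force: [-0.2, 0.1, 4.7]
finger_gap: 0.118
gripper_force: 25.4
```

Request:
drive_tool --pt "0 0 -0.0004 0 0 0 -1" --pt "0 0 0 0 0 0 -1" --pt "0 0 0 0 0 0 -0.7" --pt "0 0 0 0 0 0 -0.6" --pt "0 0 0 0 0 0 -0.4" --pt "0 0 0 0 0 0 -0.3" --pt "0 0 0 0 0 0 -0.3" --pt "0 0 -0.01 0 0 0 -0.3" --pt "0 0 -0.03 0 0 0 -0.3" --pt "0 0 -0.04 0 0 0 -0.3"

```text
t: 46.4
tcp_pos: [0.5375, -0.0289, 0.1211]
tool_rot: [0.999, 0.045, -0.002, -0.001]
force: [1.9, 0.2, 0.7]
finger_gap: 0.347
gripper_force: 0.0
```

Request:
drive_tool --pt "0 0 -0.045 0 0 0 0" --pt "-0.03 0 -0.045 0 0 0 0.5" --pt "-0.03 0 -0.02 0 0 0 1" --pt "-0.02 0.03 0 0 0 0 1" --pt "0 0 0 0 0 0 1" --pt "0 0 0 0 0 0 1" --pt "0 0 0 0 0 0 1"

```text
t: 47.1
tcp_pos: [0.4645, -0.0657, 0.2279]
tool_rot: [0.999, 0.045, 0.0, -0.0]
force: [-0.4, 0.4, 0.2]
finger_gap: 1.002
gripper_force: 0.0
```

```bash
cat > chk.py <<'E'
from m2 import *
d=snap('wrist'); save(d,'w13.png'); h=cv2.cvtColor(d['image'],cv2.COLOR_RGB2HSV); H,S,V=[h[...,i].astype(int) for i in range(3)]
P=cloud(d); c=np.array((.5425,-.0678)); a=np.radians(5.2); X=np.array([np.sin(a),-np.cos(a)]); Y=np.array([np.cos(a),np.sin(a)])
u=(P[...,:2]-c)@X; v=(P[...,:2]-c)@Y; z=P[...,2]
k=(abs(u+.038)<.012)&(abs(v)<.085)&(z>.029)&(z<.046)
print('marker',k.sum(),'u',u[k].mean().round(4),'v',np.percentile(v[k],[.5,99.5]).round(4),'z',np.percentile(z[k],[50,99]).round(4))
for s in(-1,1): j=k&(s*v>.02); print(' u end',s,u[j].mean().round(4))
for n,(b,r) in dict(red=((.6065,-.096),.03),amber=((.571,-.328),.03)).items():
    t=P[(np.hypot(P[...,0]-b[0],P[...,1]-b[1])<r)&(z>.085)&(z<.11)]; print(n,len(t),t.mean(0) if len(t) else '')
T=snap('top'); Q=cloud(T)
for n,b in dict(red=(.6065,-.096),amber=(.571,-.328),pink=(.5565,.188)).items():
    t=Q[(np.hypot(Q[...,0]-b[0],Q[...,1]-b[1])<.03)&(Q[...,2]>.085)&(Q[...,2]<.11)]; print('top',n,len(t),t.mean(0).round(4) if len(t) else '')
print(manip.sense()['tcp_pos'],manip.sense()['t'])
E
python3 chk.py
```

```text
marker 1835 u -0.0385 v [-0.0654  0.059 ] z [0.037  0.0406]
 u end -1 -0.0384
 u end 1 -0.0386
red 0 
amber 0 
top red 20 [ 0.6058 -0.0938  0.0982]
top amber 20 [ 0.568  -0.3275  0.096 ]
top pink 18 [0.5546 0.1877 0.0941]
[ 0.46455419 -0.06547033  0.22749877] 47.2
```

```bash
python3 -c "
from station import manip; print(manip.sign_off())"
```

```text
the job is handed in; nothing more can be done
None
```

Both kits are made up and handed in at about 47 s of the 125 s. The green tray has the amber bottle, cover slips and forceps, and the blue tray has the red-teat bottle and marker. In the last checks all three dropper bottles stood upright, the forceps and marker were centred in their rests to about 2 mm, and the arm never went near the flask or beaker; the marker's far end was out of view, so its lengthwise centring is inferred from the grip.

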